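Kit two parts into the numbered pockets of a repair tray

TASK

Lay out the parts for the next board repair in the black kit tray, whose pockets are numbered by white dots. First stand the tall round capacitor upright in the pocket with one dot, then stand the tall box-shaped relay upright in the pocket with two dots, each resting on its pocket's floor. Leave the short capacitor, the low relay and the other parts where they are.

Things in the scene. Friction and masses are not known exactly. Their poses are not given: they have to be found in the camera images.
- cap_mid (a point): the tall capacitor: an upright round can, diameter 30 mm, height 70 mm, grey sleeve with a bare aluminium top, about 70 g, standing loose on the bench; this point is its centre, 35 mm above its underside; z is its long axis, upward
- relay_mid (a point): the tall relay: an upright white box with a black foot, 36 mm along its x, 28 mm along its y, 60 mm high, about 60 g, standing loose on the bench; this point is its centre, 30 mm above its underside; z is upward
- tray: the black kit tray, fixed to the bench, 254 mm along its y by 80 mm along its x, 11 mm high: four open square pockets in a row along its y, 64 mm from centre to centre, numbered 1 to 4 towards its -y. Each pocket is 54 by 54 mm inside, 8 mm deep; walls 10 mm thick between, 4 mm outside. White dots (1 to 4) lie on the lip beside each pocket, on its +x side. Origin: underside, mid-row
- pocket1 (a point): centre of the floor of pocket 1 (one dot), the end pocket at the tray's +y; the floor lies 3 mm above the bench; axes are those of the tray, z upward
- pocket2 (a point): centre of the floor of the tray's pocket 2 (two dots), the next one, 64 mm from pocket 1 along the tray's -y; same size and axes. Pocket 3 beyond it holds the bobbin, so set the part down with the fingers closing along the tray's x, across the row
- cap: the same tall capacitor; this point is the centre of its underside
- relay: the same tall relay; this point is the centre of its underside
- short_cap: bystander: a short capacitor of the same look, diameter 30 mm, only 28 mm high; origin at the centre of its underside
- low_relay: bystander: a low relay of the same look, 36 by 28 mm, only 22 mm high; origin at the centre of its underside
- choke: bystander: a flat copper-wound choke, diameter 40 mm, 16 mm high; origin at the centre of its underside
- bobbin: bystander: a white-flanged copper bobbin, diameter 36 mm, 22 mm high, lying in pocket 3; origin at the centre of its underside
There are look-alikes about, which are no part of the job. What is shaped like the cap but purple is not meant. Leave any blue look-alike of the relay alone.

How it is judged:
By the outcome, as a careful person would: the job done as asked, in the order asked, and still so for the second after the job is handed in, with the robot touching nothing.
It also fails if it takes over 72 s, if anything falls off the work surface, if the arm or the gripper's body presses on something with over 40 N, if the wrist force passes 120 N, or if a joint passes its speed limit or range.

ROBOT

A 7-joint arm with a two-finger parallel gripper is mounted at the origin on the work surface. World frame = base frame: x ahead of the robot, y to its left, z up, the work surface at z = 0. Lengths are in m, angles in degrees, forces in N, time in s.
With the tool pointing down it reaches from about 0.425 to 0.875 m from the base axis. Payload 8.4 kg.
Tool frame: the origin (TCP) lies at the very end of the fingers, on their centre line; the grasp point (between the pads) lies 19 mm behind it; z points along the fingers, y is the line along which they close (so a half turn about z gives the same grasp; the last joint's range is limited). The gripper opens to 85 mm and grips with 20 to 120 N. Pads are 22 mm wide; open, the fingers measure 114 mm over their backs; the gripper's body (76 mm by 85 mm) begins 54 mm behind the grasp point. The pads swing forward as they close: fully open they stand 13 mm farther back than shut.
Start: joints at [-71.287, 19.091, 2.286, 83.961, -0.768, 76.965, -3.352], TCP at [0.268, 0.592, 0.21] pointing down, gripper open.
Joint ranges: [-147.57, 147.57], [-21.85, 119.76], [-74.77, 79.35], [14.55, 137.4], [-85.83, 265.84], [4.83, 119.75], [-152.11, 152.11]. Speed limits (degrees/s): [127.2, 127.2, 159.86, 159.86, 180, 180, 180].

INTERFACE

Orientations are given as a 3x3 rotation matrix whose columns are the frame's x, y, z axes.
In Python, from plant import bot, imaging, ticket gives the robot as it stands. The module is installed in compiled form; this text tells all that it offers.
- The arm moves only by the shell command python3 -m pendant 'ROWS' [OPENING]. ROWS is text: rows parted by semicolons, each of 6 numbers parted by spaces: the shift along the tool's x, y, z as a fraction of full scale, then the turn, a rotation vector about the tool's x, y, z as a fraction of full scale. In form: x y z ax ay az; .... A call has 1 to 20 rows; each row is the pose to reach, as a shift and turn from the pose commanded when the call began, along the tool's axes at that moment; what a row does not reach only later rows make up. Full scale, the value 1, is 500 mm for a shift and 0.5 rad for a turn. A row lasts 1/12 s, in which the tool goes at most 41.7 mm and 7.16 degrees, less where a joint would pass 70% of its speed; a pose out of reach is approached as far as the arm can. A call with a number of a shift or a turn outside -1 to 1 is refused whole. A call with a gripper value outside its range is refused whole. OPENING is the gripper command: -1 is fully open, 1 is shut, values between are in proportion, set as the call begins (- or left out, the last holds). The fingers move at their own pace and stop on an object; the grip force is fixed at half the most. Time passes only in rows, so rows that repeat a pose let the fingers close. It gives the time, the measured TCP pose, the force, the opening and the grip force at its end, in the units of the state.
- bot.state(): the state, without advancing time (a new reading comes with each control period).
- imaging.camera(name): name is "side" or "top" or "wrist"; returns a dict with "frame" (420x560x3 uint8, red, green, blue), "range_z" (420x560 float32, m along the optical axis (not along the pixel's ray), 0 where there is no reading), "camera_matrix" (3x3 intrinsics, pixels), "xyz" and "orientation" of the camera in the world; the wrist camera has in their place "T_tool_cam" (4x4, takes a point from camera to tool coordinates, whose origin is the TCP and whose axes are the flange's). Camera axes: x right, y down, z forward; pixel columns grow to the right and rows downward; lengths in m; the calibration is good to about 2 mm. A picture is of the moment at which its call begins: read the wrist's pose just before it.
- ticket.job_done(): hands the job in; it is judged then, once.
The state is a dict: "t": time; "joint_positions": joint angles; "dq": joint speeds; "tau": joint torques, N m; "ee_pos": TCP position; "eef_rot": TCP orientation; "contact_force": force on the tool from outside, world axes, zero at the start; "wrist_torque": the same for the moment, N m; "finger_gap": finger opening in m; "grasp_force": force on a finger pad.
Only numpy, scipy, OpenCV 4.12 (cv2) and the standard library are available. Lean on these libraries where they do the work, as an engineer would, in place of code of your own. Each camera call takes 0.05 s, during which the arm holds its last target. There are 200 camera calls.

## Working session

There is one attempt and no reset: what is moved stays moved. The work goes in short steps, Python scripts to look and compute and a shell command to move; the robot and the scene stay as the last step left them, time stands still between calls to the robot, and variables do not carry over. Pictures are saved under pics/ and viewed, at most 10 in all, crops included, and the job is handed in when it is done.

```bash
mkdir -p pics; python3 - <<'E'
from plant import bot, imaging
import cv2, numpy as np, pickle
d={}
for n in("top","side"):
    c=imaging.camera(n); d[n]=c; cv2.imwrite(f"pics/{n}0.png",c["frame"][:,:,::-1]); print(n,c["xyz"],np.round(c["orientation"],3).tolist(),c["camera_matrix"].tolist())
pickle.dump(d,open("c0.pkl","wb"))
s=bot.state(); print(s["t"],s["ee_pos"],np.round(s["eef_rot"],3).tolist(),s["finger_gap"])
E
```

```text
top [0.40555022 0.01647946 0.81845118] [[-0.0, -0.988, 0.157], [-1.0, 0.001, 0.003], [-0.003, -0.157, -0.988]] [[393.5570223329265, 0.0, 281.03978014904385], [0.0, 393.5570223329265, 209.9996175053383], [0.0, 0.0, 1.0]]
side [0.19212352 0.44222432 0.58784266] [[-0.806, -0.432, 0.405], [-0.592, 0.577, -0.563], [0.009, -0.694, -0.72]] [[445.9313359572203, 0.0, 284.0445339814796], [0.0, 445.9313359572203, 208.8311051467981], [0.0, 0.0, 1.0]]
0.1 [0.26830922 0.59155468 0.20932333] [[-0.911, 0.413, -0.001], [0.413, 0.911, -0.001], [-0.0, -0.001, -1.0]] 0.08545416396421142
```

View pics/top0.png

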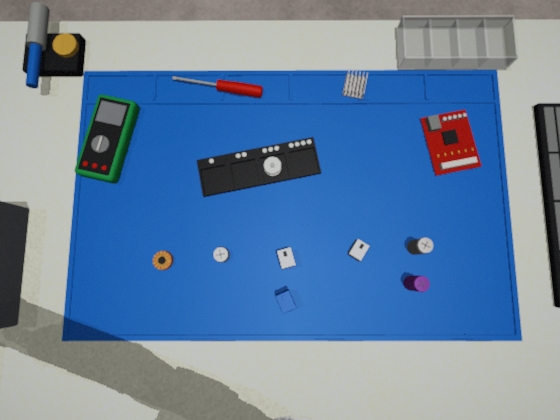

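View pics/side0.png

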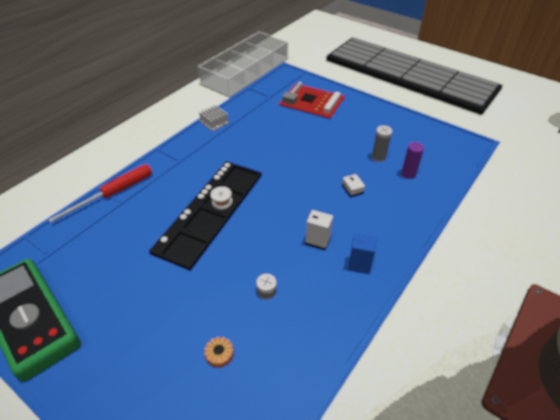

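The top view shows the tray spanning (198–320, 138–195), with dot 1 at (211,160) and dots 2 at (241,155). The tall cap is at (425,245), the tall relay at (286,258), the low relay at (359,249), the short cap at (221,255), the purple can at (419,284) and the blue box at (286,300). The side view agrees.

```bash
cat > h.py <<'E'
import numpy as np, cv2
def world(c,pos=None,R=None):
    K=c["camera_matrix"]; p=c["xyz"] if pos is None else pos; R=c["orientation"] if R is None else R
    z=c["range_z"]; v,u=np.mgrid[:420,:560]
    return np.stack([(u-K[0,2])/K[0,0]*z,(v-K[1,2])/K[1,1]*z,z],-1)@np.asarray(R).T+p
def ray(c,u,v,h,pos=None,R=None):
    K=c["camera_matrix"]; p=np.array(c["xyz"] if pos is None else pos); R=np.asarray(c["orientation"] if R is None else R)
    d=R@np.array([(u-K[0,2])/K[0,0],(v-K[1,2])/K[1,1],1]); return p+d*(h-p[2])/d[2]
def wrist():
    from plant import bot, imaging
    s=bot.state(); c=imaging.camera("wrist"); T=np.array(c["T_tool_cam"]); E=np.array(s["eef_rot"])
    return c,np.array(s["ee_pos"])+E@T[:3,3],E@T[:3,:3],s
E
python3 - <<'E'
import pickle,numpy as np,cv2
from h import *
d=pickle.load(open("c0.pkl","rb"))
for n,rois in (("top",{"cap":(405,230,440,262),"relay":(270,240,302,275),"purple":(400,270,435,298),"blue":(270,284,302,318),"low":(345,235,375,265),"short":(208,243,236,268),"choke":(148,247,178,275)}),("side",{"cap":(365,120,398,166),"relay":(300,205,336,250)})):
    c=d[n];W=world(c)
    for k,(a,b,e,f) in rois.items():
        P=W[b:f,a:e].reshape(-1,3); zt=np.percentile(P[:,2],97); Q=P[P[:,2]>zt-.006]
        r=cv2.minAreaRect((Q[:,:2]*1000).astype(np.float32)); print(n,k,"top",round(zt,4),"mean",Q.mean(0).round(4),"rect",np.round(r[0],1),np.round(r[1],1),round(r[2],1))
c=d["top"]; f=c["frame"]; m=(f.max(2)<60).astype(np.uint8); mm=np.zeros_like(m); mm[130:205,190:330]=m[130:205,190:330]
hull=cv2.convexHull(cv2.findNonZero(mm))
P=np.array([ray(c,u,v,.011)[:2]*1000 for u,v in hull[:,0]],np.float32); r=cv2.minAreaRect(P); print("tray",r,cv2.boxPoints(r).round(1).tolist())
E
```

```text
top cap top 0.0716 mean [ 0.4566 -0.2478  0.0885] rect [ 440.  -125.7] [ 29.  291.2] 7.9
top relay top 0.0616 mean [0.4345 0.0092 0.071 ] rect [430.7   8.1] [44.8 28.1] 13.7
top purple top 0.0715 mean [ 0.3866 -0.2399  0.0808] rect [ 389.1 -120.7] [274.9  27.8] 88.9
top blue top 0.0617 mean [0.3537 0.0103 0.0779] rect [367.9  16.3] [69.8 28.2] 22.2
top low top 0.0238 mean [ 0.4514 -0.135   0.0404] rect [424.4 -74.8] [ 40.4 181.9] 24.2
top short top 0.0298 mean [0.4426 0.1384 0.0371] rect [432.8  83.7] [142.2  28.8] 79.3
top choke top 0.0183 mean [0.4314 0.2582 0.0216] rect [428.5 147.5] [263.2  38.6] 88.4
side cap top 0.071 mean [ 0.4455 -0.2304  0.0847] rect [319.1  85. ] [ 29.  757.6] 21.8
side relay top 0.0613 mean [0.4232 0.0249 0.0741] rect [324.  223.8] [ 39.1 508.8] 26.7
tray ((626.8778076171875, 67.18804931640625), (79.96908569335938, 250.62648010253906), 11.441816329956055) [[562.7999877929688, 182.10000610351562], [612.5, -63.599998474121094], [690.9000244140625, -47.70000076293945], [641.2000122070312, 197.89999389648438]]
```

```bash
python3 - <<'E'
import pickle,numpy as np,cv2
from h import *
d=pickle.load(open("c0.pkl","rb"))
for n,rois in (("top",{"cap":(405,230,440,262,.07),"relay":(270,240,302,275,.06),"purple":(400,270,435,298,.07),"blue":(270,284,302,318,.06),"low":(345,235,375,265,.022),"short":(208,243,236,268,.028)}),("side",{"cap":(365,120,398,166,.07),"relay":(300,205,336,250,.06)})):
    c=d[n];W=world(c)
    for k,(a,b,e,f,h) in rois.items():
        P=W[b:f,a:e].reshape(-1,3); Q=P[(abs(P[:,2]-h)<.005)&(c["range_z"][b:f,a:e].ravel()>0)]
        r=cv2.minAreaRect((Q[:,:2]*1000).astype(np.float32)); print(n,k,len(Q),"mean",Q.mean(0).round(4),"rect",np.round(r[0],1),np.round(r[1],1),round(r[2],1))
from plant import bot
print(bot.state()["joint_positions"])
E
python3 - <<'E'
import numpy as np
R=np.array([[-.911,.413,0],[.413,.911,0],[0,0,-1]])
print(np.degrees(np.arctan2(.413,-.911)))
E
```

```text
top cap 201 mean [ 0.4579 -0.2543  0.07  ] rect [ 458.2 -254.6] [28.3 28.5] 69.4
top relay 275 mean [0.4349 0.0091 0.0602] rect [434.9   9.1] [35.8 27.9] 15.5
top purple 205 mean [ 0.3863 -0.2436  0.07  ] rect [ 386.9 -244. ] [28.4 27.7] 89.9
top blue 291 mean [0.3525 0.0102 0.06  ] rect [352.4  10.1] [35.9 27.8] 23.4
top low 256 mean [ 0.4524 -0.1384  0.022 ] rect [ 452.7 -138.8] [28.2 36.8] 58.4
top short 174 mean [0.443  0.1397 0.028 ] rect [444.  139.4] [28.2 27.9] 89.8
side cap 137 mean [ 0.4529 -0.2501  0.07  ] rect [ 453.  -252.1] [29.  29.2] 71.3
side relay 327 mean [0.4295 0.0135 0.0599] rect [430.2  11.8] [36.1 29.8] 16.5
[-71.28877063  19.12753526   2.28475164  84.00469468  -0.76789186
  76.96681156  -3.35185964]
155.61293328248468
```

```bash
python3 -m pendant '-.746 -.522 0 0 0 0;-.746 -.522 0 0 0 0;-.746 -.522 0 0 0 0;-.746 -.522 0 0 0 0;-.746 -.522 0 0 0 0;-.746 -.522 0 0 0 0;-.746 -.522 0 0 0 0;-.746 -.522 0 0 0 0;-.746 -.522 0 0 0 0;-.746 -.522 0 0 0 0;-.746 -.522 0 0 0 0;-.746 -.522 0 0 0 0' -1
python3 -m pendant '-.294 -.863 0 0 0 0;-.294 -.863 0 0 0 0;-.294 -.863 0 0 0 0;-.294 -.863 0 0 0 0;-.294 -.863 0 0 0 0;-.294 -.863 0 0 0 0;-.294 -.863 0 0 0 0;-.294 -.863 0 0 0 0;-.294 -.863 0 0 0 0;-.294 -.863 0 0 0 0;-.294 -.863 0 0 0 0;-.294 -.863 0 0 0 0;-.294 -.863 0 0 0 0;-.294 -.863 0 0 0 0'
python3 - <<'E'
from h import *
c,p,R,s=wrist(); cv2.imwrite("pics/w1.png",c["frame"][:,:,::-1]); print(s["ee_pos"],p,R.round(3).tolist(),np.round(s["joint_positions"],1)); print(c["T_tool_cam"])
W=world(c,p,R); g=c["range_z"]>0
m=g&(abs(W[...,2]-.07)<.006); n,l,st,ce=cv2.connectedComponentsWithStats(m.astype(np.uint8))
for i in range(1,n):
    if st[i,4]>150: print(st[i],ce[i].round(1),W[l==i].mean(0).round(4),c["frame"][l==i].mean(0).round(), [np.round(q,1) for q in cv2.minAreaRect((W[l==i][:,:2]*1000).astype(np.float32))])
E
```

```text
t: 1.1
ee_pos: [0.504, 0.1914, 0.2103]
eef_rot: [[-0.906, 0.423, 0.002], [0.423, 0.906, -0.003], [-0.003, -0.002, -1.0]]
contact_force: [-0.2, -1.3, 0.1]
finger_gap: 0.0851
grasp_force: 0.0
t: 2.27
ee_pos: [0.456, -0.2529, 0.2098]
eef_rot: [[-0.911, 0.413, -0.001], [0.413, 0.911, 0.0], [0.001, 0.0, -1.0]]
contact_force: [-0.1, 0.5, 0.2]
finger_gap: 0.0856
grasp_force: 0.0
[ 0.45597017 -0.25288721  0.20975951] [ 0.39081333 -0.22406436  0.37350198] [[0.413, 0.874, 0.256], [0.911, -0.396, -0.116], [-0.0, 0.281, -0.96]] [-18.3   3.8  45.  103.5  -2.8  73.9  93. ]
[[ 3.76147781e-04 -9.59508920e-01 -2.81677991e-01  7.13885542e-02]
 [ 9.99999929e-01  3.67530390e-04  8.34252858e-05 -6.72347025e-04]
 [ 2.34779158e-05 -2.81678002e-01  9.59508990e-01 -1.63679534e-01]
 [ 0.00000000e+00  0.00000000e+00  0.00000000e+00  1.00000000e+00]]
[244 100  33  35 872] [260.3 117. ] [ 0.3835 -0.2435  0.0697] [150.  88. 195.] [array([ 383.6, -243.7]), array([29. , 28.6]), np.float64(3.4)]
[267 178  31  30 737] [282.4 192.5] [ 0.4549 -0.2542  0.0695] [159. 158. 166.] [array([ 455. , -254.7]), array([28.8, 28.6]), np.float64(65.8)]
```

View pics/w1.png

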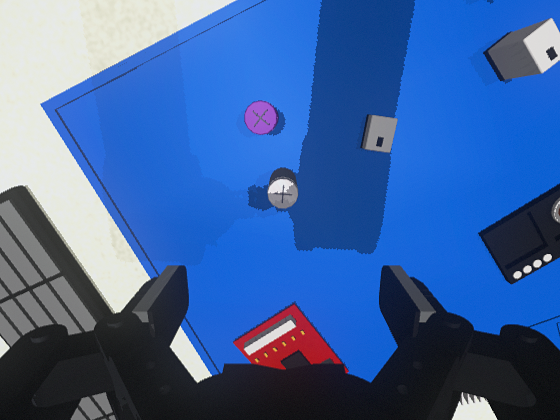

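The wrist view shows the grey can's top at (282,192) and the purple one at (261,117). The cap is at (0.455, -0.2545), so I descend and grip.

```bash
python3 -m pendant '0 -.004 .1 0 0 0;0 -.004 .16 0 0 0;0 -.004 .22 0 0 0;0 -.004 .28 0 0 0;0 -.004 .34 0 0 0;0 -.004 .364 0 0 0;0 -.004 .364 0 0 0;0 -.004 .364 0 0 0' -1
python3 -m pendant '0 0 0 0 0 0;0 0 0 0 0 0;0 0 0 0 0 0;0 0 0 0 0 0;0 0 0 0 0 0;0 0 0 0 0 0;0 0 0 0 0 0;0 0 0 0 0 0;0 0 0 0 0 0;0 0 0 0 0 0' 1
```

```text
t: 2.98
ee_pos: [0.4555, -0.2547, 0.0286]
eef_rot: [[-0.911, 0.412, -0.001], [0.412, 0.911, 0.0], [0.001, -0.0, -1.0]]
contact_force: [0.9, -0.8, 1.6]
finger_gap: 0.0852
grasp_force: 0.0
t: 3.82
ee_pos: [0.456, -0.2554, 0.0291]
eef_rot: [[-0.911, 0.413, 0.002], [0.413, 0.911, -0.0], [-0.001, 0.001, -1.0]]
contact_force: [-0.1, 1.0, 7.0]
finger_gap: 0.0276
grasp_force: 58.6
```

```bash
python3 -m pendant '0 0 -.06 0 0 0;0 0 -.14 0 0 0;0 0 -.22 0 0 0;0 0 -.3 0 0 0;.006 .07 -.3 0 0 0;.012 .14 -.3 0 0 0;.018 .21 -.3 0 0 0;.024 .28 -.3 0 0 0;.03 .35 -.3 0 0 0;.036 .42 -.3 0 0 0;.042 .49 -.3 0 0 0;.048 .56 -.3 0 0 0;.054 .63 -.3 0 0 0;.06 .7 -.3 0 0 0;.066 .77 -.3 0 0 0;.072 .83 -.3 0 0 0;.072 .88 -.3 0 0 0;.072 .88 -.3 0 0 0;.072 .88 -.3 0 0 0'
python3 - <<'E'
from h import *
c,p,R,s=wrist(); cv2.imwrite("pics/w2.png",c["frame"][:,:,::-1]); print(s["ee_pos"],s["finger_gap"],s["grasp_force"]); 
import pickle; pickle.dump((c,p,R,s),open("w2.pkl","wb"))
E
```

```text
t: 5.4
ee_pos: [0.604, 0.1618, 0.1776]
eef_rot: [[-0.912, 0.411, -0.001], [0.411, 0.912, -0.001], [0.0, -0.001, -1.0]]
contact_force: [0.9, -0.5, -0.8]
finger_gap: 0.0279
grasp_force: 59.3
[0.60400799 0.16184156 0.17760529] 0.02794521205162604 59.324535727500916
```

View pics/w2.png

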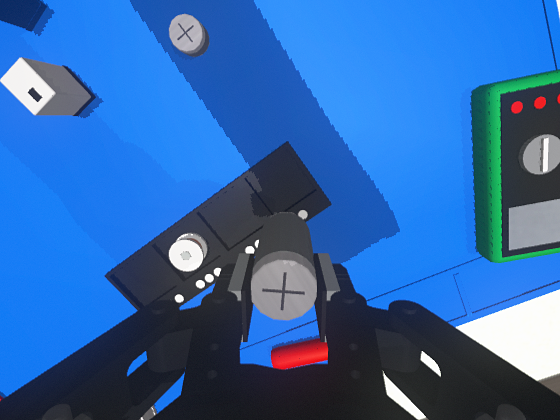

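The wrist view shows the can held upright. Tray corners are near (289,142), (330,203) and (107,275). Dot 1 is at (303,214), and the relay is at upper left.

```bash
python3 - <<'E'
from h import *
import pickle; c,p,R,s=pickle.load(open("w2.pkl","rb"))
A,B,C=[ray(c,*q,.011,p,R)[:2] for q in((289,142),(330,203),(107,275))]
print(A,B,C,np.linalg.norm(A-B),np.linalg.norm(A-C))
y=(A-C)/np.linalg.norm(A-C); x=np.array([y[1],-y[0]])
print("yaw x",np.degrees(np.arctan2(x[1],x[0])))
cen=(A+C)/2+.04*x; print("cen",cen,"p1",cen+.096*y,"p2",cen+.032*y, "p1 via AB",(A+B)/2-.031*y)
W=world(c,p,R);m=(abs(W[...,2]-.06)<.005)&(c["range_z"]>0); m[:,110:]=0; m[:45]=0
print("relay",W[m].mean(0),[np.round(q,1) for q in cv2.minAreaRect((W[m][:,:2]*1000).astype(np.float32))])
# can in hand
m=(c["range_z"]>0)&(c["frame"].min(2)>110); m[:245]=0;m[325:]=0;m[:,:250]=0;m[:,320:]=0
q=W[m]; print("cap top",np.median(q,0))
E
```

```text
[0.56417584 0.18499195] [0.63929494 0.19874281] [ 0.61429876 -0.06094737] 0.0763673019807979 0.25099493537858913
yaw x 11.519236332468807
cen [0.62843161 0.07001017] p1 [0.6092607  0.16407651] p2 [0.62204131 0.10136562] p1 via AB [0.60792599 0.16149179]
relay [0.43313183 0.01170679 0.05955967] [array([432.6,  10.6]), array([36.8, 29. ]), np.float64(15.0)]
cap top [0.60325372 0.16136105 0.21825635]
```

```bash
python3 -m pendant '-.004 .003 .06 0 0 0;-.004 .003 .12 0 0 0;-.004 .003 .18 0 0 0;-.004 .003 .22 0 0 0;-.004 .003 .25 0 0 0;-.004 .003 .27 0 0 0;-.004 .003 .28 0 0 0;-.004 .003 .286 0 0 0;-.004 .003 .289 0 0 0;-.004 .003 .289 0 0 0;-.004 .003 .289 0 0 0'
```

```text
t: 6.37
ee_pos: [0.6071, 0.1609, 0.0345]
eef_rot: [[-0.911, 0.413, 0.001], [0.413, 0.911, 0.0], [-0.001, 0.001, -1.0]]
contact_force: [1.0, 0.2, -1.0]
finger_gap: 0.0279
grasp_force: 59.3
```

```bash
python3 -m pendant '0 0 .002 0 0 0;0 0 .004 0 0 0;0 0 .004 0 0 0;0 0 .004 0 0 0'; python3 -m pendant '0 0 .002 0 0 0;0 0 .002 0 0 0;0 0 .002 0 0 0'
```

```text
t: 6.7
ee_pos: [0.607, 0.1609, 0.0322]
eef_rot: [[-0.911, 0.413, 0.001], [0.413, 0.911, 0.0], [-0.001, 0.001, -1.0]]
contact_force: [0.5, -1.2, 4.0]
finger_gap: 0.0281
grasp_force: 59.9
t: 6.95
ee_pos: [0.6074, 0.1609, 0.0321]
eef_rot: [[-0.911, 0.413, 0.002], [0.413, 0.911, 0.001], [-0.001, 0.001, -1.0]]
contact_force: [-2.6, -1.3, 10.7]
finger_gap: 0.0277
grasp_force: 60.6
```

```bash
python3 -m pendant '0 0 0 0 0 0;0 0 0 0 0 0;0 0 0 0 0 0;0 0 0 0 0 0;0 0 0 0 0 0;0 0 0 0 0 0;0 0 0 0 0 0;0 0 0 0 0 0' -1; python3 -m pendant '0 0 -.02 0 0 0;0 0 -.08 0 0 0;0 0 -.16 0 0 0;0 0 -.24 0 0 0;0 0 -.32 0 0 0;0 0 -.34 0 0 0;0 0 -.34 0 0 0'
python3 - <<'E'
from h import *
from plant import imaging
c=imaging.camera("side"); cv2.imwrite("pics/s2.png",c["frame"][:,:,::-1])
c,p,R,s=wrist(); cv2.imwrite("pics/w3.png",c["frame"][:,:,::-1])
import pickle; pickle.dump((c,p,R,s),open("w3.pkl","wb"))
W=world(c,p,R);m=(abs(W[...,2]-.073)<.005)&(c["range_z"]>0); n,l,st,ce=cv2.connectedComponentsWithStats(m.astype(np.uint8))
for i in range(1,n):
    if st[i,4]>150: print(st[i],W[l==i].mean(0).round(4))
E
```

```text
t: 7.62
ee_pos: [0.6065, 0.1607, 0.0305]
eef_rot: [[-0.911, 0.413, -0.0], [0.413, 0.911, -0.0], [0.0, -0.0, -1.0]]
contact_force: [-1.1, -0.2, 0.1]
finger_gap: 0.0855
grasp_force: 0.0
t: 8.2
ee_pos: [0.6088, 0.1611, 0.2059]
eef_rot: [[-0.911, 0.413, 0.007], [0.413, 0.911, 0.003], [-0.005, 0.006, -1.0]]
contact_force: [2.1, 0.5, 0.1]
finger_gap: 0.0854
grasp_force: 0.0
[269 178  32  32 777] [0.6064 0.162  0.0726]
```

View pics/w3.png

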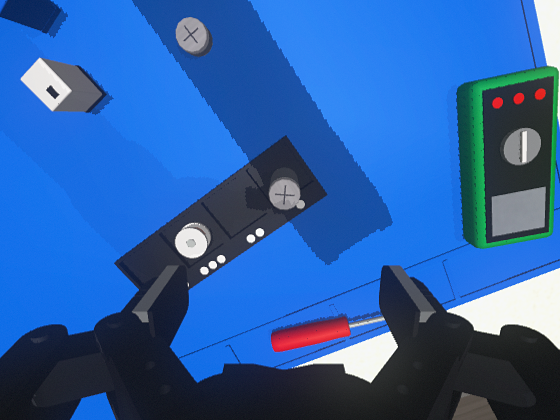

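The cap stands in pocket 1 at (285,193), with its top at z = 0.0726. The relay is at upper left, (47,85). I'm moving over the relay.

```bash
python3 -m pendant '.03 -.07 0 0 0 -.2;.06 -.14 0 0 0 -.4;.09 -.21 0 0 0 -.6;.12 -.28 0 0 0 -.8;.15 -.35 0 0 0 -1;.193 -.418 0 0 0 -1;.193 -.418 0 0 0 -1;.193 -.418 0 0 0 -1'; python3 -m pendant '0 0 0 0 0 -.2;0 0 0 0 0 -.382;0 0 0 0 0 -.382;0 0 0 0 0 -.382;0 0 0 0 0 -.382'
python3 - <<'E'
from h import *
c,p,R,s=wrist(); cv2.imwrite("pics/w4.png",c["frame"][:,:,::-1]); print(s["ee_pos"],np.round(s["joint_positions"]))
W=world(c,p,R);m=(abs(W[...,2]-.06)<.005)&(c["range_z"]>0); n,l,st,ce=cv2.connectedComponentsWithStats(m.astype(np.uint8))
for i in range(1,n):
    if st[i,4]>150: print(st[i],W[l==i].mean(0).round(4),c["frame"][l==i].mean(0).round(),[np.round(q,1) for q in cv2.minAreaRect((W[l==i][:,:2]*1000).astype(np.float32))])
E
```

```text
t: 8.97
ee_pos: [0.4305, 0.0093, 0.1999]
eef_rot: [[-0.997, -0.072, -0.001], [-0.072, 0.997, 0.002], [0.001, 0.002, -1.0]]
contact_force: [1.0, 0.5, 0.3]
finger_gap: 0.0852
grasp_force: 0.0
t: 9.38
ee_pos: [0.4324, 0.0107, 0.2001]
eef_rot: [[-0.966, -0.26, -0.001], [-0.26, 0.966, -0.001], [0.001, -0.001, -1.0]]
contact_force: [-0.5, 0.9, -0.7]
finger_gap: 0.0852
grasp_force: 0.0
[0.43241035 0.01066954 0.2000923 ] [-40.  -9.  30. 114.   5.  74.  93.]
[ 10  46  27  39 341] [ 0.3824 -0.2323  0.0603] [53. 28. 81.] [array([ 383.2, -235.5]), array([30. , 16.2]), np.float64(2.3)]
[ 291   83   36   46 1319] [0.3496 0.0108 0.0598] [ 25.  68. 146.] [array([349.8,  11. ]), array([36. , 28.1]), np.float64(23.4)]
[ 269  174   29   37 1061] [0.4313 0.0094 0.0596] [139. 139. 144.] [array([432. ,   9.3]), array([35.3, 27.2]), np.float64(15.6)]
[358 358  26  18 182] [0.5972 0.1542 0.0603] [54. 55. 57.] [array([599.6, 155.3]), array([12.3, 29.5]), np.float64(40.5)]
```

View pics/w4.png

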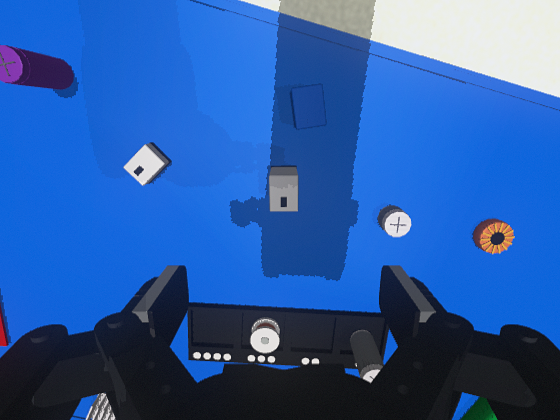

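The relay (shaded, at (284,190)) is centred and aligned between the fingers. The blue box at (308,105) is clear of them.

```bash
python3 -m pendant '0 -.002 .06 0 0 0;0 -.002 .12 0 0 0;0 -.002 .18 0 0 0;0 -.002 .24 0 0 0;0 -.002 .3 0 0 0;0 -.002 .34 0 0 0;0 -.002 .352 0 0 0;0 -.002 .352 0 0 0;0 -.002 .352 0 0 0'
python3 -m pendant '0 0 0 0 0 0;0 0 0 0 0 0;0 0 0 0 0 0;0 0 0 0 0 0;0 0 0 0 0 0;0 0 0 0 0 0;0 0 0 0 0 0;0 0 0 0 0 0;0 0 0 0 0 0;0 0 0 0 0 0' 1
```

```text
t: 10.18
ee_pos: [0.4331, 0.0093, 0.0252]
eef_rot: [[-0.965, -0.261, 0.0], [-0.261, 0.965, -0.0], [0.0, -0.0, -1.0]]
contact_force: [-1.0, -0.7, 0.6]
finger_gap: 0.0851
grasp_force: 0.0
t: 11.02
ee_pos: [0.4331, 0.0096, 0.0253]
eef_rot: [[-0.965, -0.262, 0.001], [-0.262, 0.965, 0.001], [-0.001, 0.0, -1.0]]
contact_force: [-2.2, 0.1, 8.3]
finger_gap: 0.0263
grasp_force: 58.9
```

```bash
python3 -m pendant '0 0 -.04 0 0 0;0 0 -.1 0 0 0;0 0 -.18 0 0 0;0 0 -.26 0 0 0;0 0 -.3 0 0 .15;0 0 -.3 0 0 .35;0 0 -.3 0 0 .55;0 0 -.3 0 0 .75;0 0 -.3 0 0 .95;0 0 -.3 0 0 1'
python3 -m pendant '0 0 0 0 0 .2;0 0 0 0 0 .4;0 0 0 0 0 .6;0 0 0 0 0 .8;0 0 0 0 0 1'
python3 -m pendant '0 0 0 0 0 .2;0 0 0 0 0 .4;0 0 0 0 0 .6;0 0 0 0 0 .8;0 0 0 0 0 1'
python3 -m pendant '0 0 0 0 0 .15;0 0 0 0 0 .27;0 0 0 0 0 .27;0 0 0 0 0 .27;0 0 0 0 0 .27'
```

```text
t: 11.85
ee_pos: [0.4325, 0.0093, 0.1747]
eef_rot: [[-0.971, 0.238, 0.0], [0.238, 0.971, 0.0], [-0.0, 0.0, -1.0]]
contact_force: [-0.2, -0.5, -1.1]
finger_gap: 0.0267
grasp_force: 59.8
t: 12.27
ee_pos: [0.4325, 0.0093, 0.1746]
eef_rot: [[-0.74, 0.672, -0.0], [0.672, 0.74, -0.0], [0.0, -0.0, -1.0]]
contact_force: [0.1, 0.8, -1.3]
finger_gap: 0.0263
grasp_force: 59.8
t: 12.68
ee_pos: [0.4325, 0.0093, 0.1746]
eef_rot: [[-0.327, 0.945, -0.0], [0.945, 0.327, -0.0], [0.0, -0.0, -1.0]]
contact_force: [0.1, -0.4, 0.2]
finger_gap: 0.0265
grasp_force: 59.8
t: 13.1
ee_pos: [0.4326, 0.0093, 0.1746]
eef_rot: [[-0.203, 0.979, -0.0], [0.979, 0.203, -0.0], [-0.0, -0.0, -1.0]]
contact_force: [0.5, 0.3, -0.6]
finger_gap: 0.0262
grasp_force: 59.8
```

```bash
python3 -m pendant '.015 .06 0 0 0 0;.03 .12 0 0 0 0;.046 .18 0 0 0 0;.061 .24 0 0 0 0;.076 .3 0 0 0 0;.092 .36 0 0 0 0;.102 .401 0 0 0 0;.102 .401 0 0 0 0;.102 .401 0 0 0 0'
python3 - <<'E'
from h import *
from plant import imaging
c,p,R,s=wrist(); t=imaging.camera("side"); print(s["ee_pos"])
import pickle; pickle.dump((c,p,R,s,t),open("w5.pkl","wb"))
cv2.imwrite("pics/w5.png",np.vstack([c["frame"],t["frame"]])[:,:,::-1][::1]); cv2.imwrite("pics/w5a.png",cv2.resize(np.hstack([c["frame"],t["frame"]])[:,:,::-1],(800,300)))
cv2.imwrite("pics/w5b.png",c["frame"][:,:,::-1])
E
```

```text
t: 13.85
ee_pos: [0.6191, 0.0998, 0.1737]
eef_rot: [[-0.202, 0.979, -0.001], [0.979, 0.202, -0.001], [-0.001, -0.001, -1.0]]
contact_force: [-0.2, 0.6, -1.6]
finger_gap: 0.0269
grasp_force: 59.8
[0.6191274  0.09976323 0.17368008]
```

View pics/w5b.png

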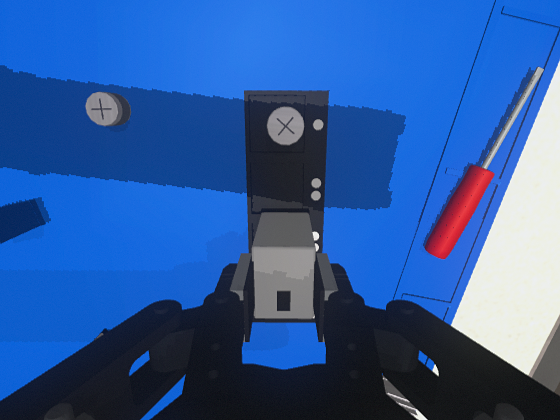

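The relay hangs upright in the fingers. The tray's end corners are at (246,91) and (328,91), dot 1 is at (318,125), and dots 2 are at (316,183) and (316,196), level with pocket 2.

```bash
python3 - <<'E'
from h import *
import pickle; c,p,R,s,t=pickle.load(open("w5.pkl","rb"))
a=np.radians(11.5); x=np.array([np.cos(a),np.sin(a)]); y=np.array([-x[1],x[0]])
r=lambda u,v:ray(c,u,v,.011,p,R)[:2]
A,B=r(246,91),r(328,91); print(A,B,np.linalg.norm(A-B)); print("p2 corners",(A+B)/2-.095*y)
D=(r(316,183)+r(316,196))/2; m=(A+B)/2; print("p2 dots",m+y*((D-m)@y)); D=r(318,125);print("p1 dot",m+y*((D-m)@y))
print("tcp in tray from p2(.6195,.0993):")
W=world(c,p,R); g=c["range_z"]>0; q=W[255:318,262:308].reshape(-1,3); q=q[q[:,2]>.19]; print("relay top med",np.median(q,0)); print([np.round(k,1) for k in cv2.minAreaRect((W[(abs(W[...,2]-np.median(q[:,2]))<.003)&g][:,:2]*1000).astype(np.float32))])
E
```

```text
[0.56528618 0.18319526] [0.64100079 0.19884481] 0.07731500742496493
p2 corners [0.62208343 0.09792719]
p2 dots [0.62206998 0.0979933 ]
p1 dot [0.60930634 0.16072863]
tcp in tray from p2(.6195,.0993):
relay top med [0.61991895 0.09823876 0.20813586]
[array([619.3,  99.2]), array([53.8, 36.6]), np.float64(12.2)]
```

```bash
python3 -m pendant '-.003 .004 .06 0 0 0;-.003 .004 .12 0 0 0;-.003 .004 .18 0 0 0;-.003 .004 .22 0 0 0;-.003 .004 .25 0 0 0;-.003 .004 .27 0 0 0;-.003 .004 .28 0 0 0;-.003 .004 .285 0 0 0;-.003 .004 .287 0 0 0;-.003 .004 .287 0 0 0;-.003 .004 .287 0 0 0'; python3 -m pendant '0 0 .002 0 0 0;0 0 .004 0 0 0;0 0 .004 0 0 0'
```

```text
t: 14.87
ee_pos: [0.6218, 0.0983, 0.0321]
eef_rot: [[-0.2, 0.98, 0.001], [0.98, 0.2, 0.0], [0.0, 0.001, -1.0]]
contact_force: [0.9, 0.8, -0.1]
finger_gap: 0.0266
grasp_force: 59.8
t: 15.12
ee_pos: [0.6212, 0.0983, 0.0292]
eef_rot: [[-0.2, 0.98, 0.0], [0.98, 0.2, 0.0], [0.0, 0.0, -1.0]]
contact_force: [-0.5, 0.5, -1.3]
finger_gap: 0.0259
grasp_force: 59.8
```

```bash
python3 -m pendant '0 0 .002 0 0 0;0 0 .003 0 0 0;0 0 .003 0 0 0'
```

```text
t: 15.37
ee_pos: [0.6214, 0.0983, 0.0284]
eef_rot: [[-0.2, 0.98, 0.0], [0.98, 0.2, 0.0], [0.0, 0.0, -1.0]]
contact_force: [-1.4, -0.3, 5.7]
finger_gap: 0.0265
grasp_force: 60.7
```

Contact with the floor; now I release, lift and check.

```bash
python3 -m pendant '0 0 0 0 0 0;0 0 0 0 0 0;0 0 0 0 0 0;0 0 0 0 0 0;0 0 0 0 0 0;0 0 0 0 0 0;0 0 0 0 0 0;0 0 0 0 0 0' -1; python3 -m pendant '0 0 -.02 0 0 0;0 0 -.08 0 0 0;0 0 -.16 0 0 0;0 0 -.24 0 0 0;0 0 -.32 0 0 0;0 0 -.34 0 0 0;0 0 -.34 0 0 0;0 0 -.34 0 0 0'
python3 - <<'E'
from h import *
c,p,R,s=wrist(); cv2.imwrite("pics/w6.png",c["frame"][:,:,::-1])
W=world(c,p,R);g=c["range_z"]>0
for h in(.073,.063):
    m=(abs(W[...,2]-h)<.004)&g; n,l,st,ce=cv2.connectedComponentsWithStats(m.astype(np.uint8))
    for i in range(1,n):
        if st[i,4]>250: print(st[i],W[l==i].mean(0).round(4),[np.round(k,1) for k in cv2.minAreaRect((W[l==i][:,:2]*1000).astype(np.float32))])
E
```

```text
t: 16.03
ee_pos: [0.6211, 0.0983, 0.0276]
eef_rot: [[-0.2, 0.98, -0.0], [0.98, 0.2, -0.0], [-0.0, -0.0, -1.0]]
contact_force: [-0.9, 0.1, 0.5]
finger_gap: 0.0851
grasp_force: 0.0
t: 16.7
ee_pos: [0.6215, 0.0983, 0.1987]
eef_rot: [[-0.2, 0.98, 0.002], [0.98, 0.2, 0.001], [0.0, 0.002, -1.0]]
contact_force: [-1.5, -0.2, -0.9]
finger_gap: 0.0854
grasp_force: 0.0
[265 105  35  35 944] [0.6073 0.1619 0.0728] [array([607.3, 161.9]), array([29.4, 28.4]), np.float64(11.0)]
[ 270  175   30   37 1080] [0.6221 0.0988 0.0627] [array([622.4,  98.4]), array([27.3, 35.7]), np.float64(10.8)]
[  0 208  19  29 342] [0.3619 0.0139 0.0601] [array([358.7,  14.8]), array([19.7, 27.5]), np.float64(22.4)]
```

View pics/w6.png

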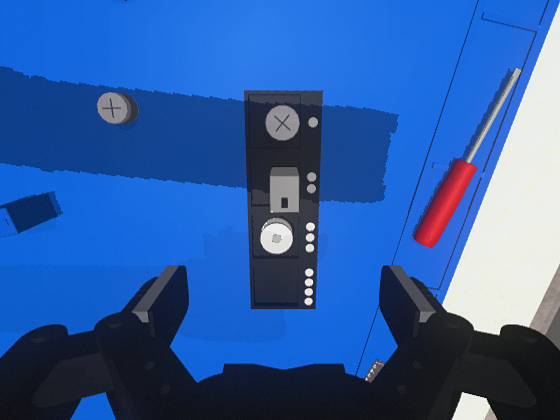

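The cap at (282,122) stands in pocket 1 and the relay at (285,190) in pocket 2. Both are upright at floor height, and the robot is clear of them.

```bash
python3 -c "from plant import ticket; print(ticket.job_done())"
```

```text
the job is handed in; nothing more can be done
None
```

The tall capacitor stands upright in pocket 1 and the tall relay upright in pocket 2, placed in that order. Both rest on their pocket floors, the arm is clear, and I handed the job in at about 17 s; no verdict was returned.

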